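# Seat a loaded pipette in the flow cell's priming port and hold it there

### The arm

A 7-joint arm with a two-finger parallel gripper is mounted at the origin on a cart in front of the work surface, level with it; the furniture and walls round the work are solid. World frame = base frame: x ahead of the robot, y to its left, z up, the work surface at z = 0. Lengths are in m, angles in rad, forces in N, time in s.
With the tool pointing down it reaches from about 0.35 to 0.9 m from the base axis. Payload 8.1 kg.
Tool frame: the origin (TCP) lies on the centre line of the jaws, within the pads' length; the fingertips stand manip.tip_reach ahead of it and the grasp point (between the pads) lies 5 mm behind it (manip.tip_reach is the distance from the TCP to the fingertips, in m); z points along the fingers, y is the line along which they close (so a half turn about z gives the same grasp; the last joint's range is limited). The gripper opens to 92 mm and grips with 3 to 60 N. Pads are 19 mm wide; open, the fingers measure 130 mm over their backs; the gripper's body (75 mm by 190 mm) begins 47 mm behind the grasp point.
Start: joints at [1.14, 0.434, 0.025, 1.573, -0.012, 1.134, -0.075], TCP at [0.201, -0.592, 0.241] pointing down, gripper open.
Joint ranges: [-2.62, 2.62], [-0.44, 2.09], [-1.27, 1.32], [0.08, 2.57], [-1.32, 4.46], [0.12, 2], [-2.74, 2.74]. Speed limits (rad/s): [2.22, 2.22, 3.01, 3.01, 3.14, 3.14, 3.14].

### API

Orientations are given as [roll, pitch, yaw] about the fixed x, y, z axes, in that order (R = Rz(yaw) Ry(pitch) Rx(roll)).
In Python, from station import monitor, viewer, manip gives the robot as it stands.
- The arm moves only by the tool apply_moves, never from a script. Its argument "series" is a list of rows, each an object with "dp": the shift along the tool's x, y, z in mm, a list of three; "rotation": the turn, a rotation vector about the tool's x, y, z in degrees, a list of three; "claw": the finger opening in mm, from 0 to 91.8. A call has exactly 10 rows; each row shifts and turns the commanded pose from where the row before left it, along the tool's axes as they then stand; what a row does not reach is not made up. A row lasts 1/12 s, in which the tool goes at most 41.7 mm and 7.16 degrees, less where a joint would pass 70% of its speed; a pose out of reach is approached as far as the arm can. A call is refused whole if a number of a shift passes 41.7 or a number of a turn 7.16, either way. A call with a gripper value outside its range is refused whole. The fingers move at their own pace and stop on an object; "newtons" is the grip in N (left out, the last holds). Time passes only in rows, so rows that do not move let the fingers close, or fill a call up. It gives the time, the measured TCP pose, the force, the opening and the grip force at its end, in the units of the state.
- monitor.get_obs(): the state, without advancing time (a new reading comes with each control period).
- viewer.get_image(name): name is "side" or "top" or "wrist"; returns a dict with "frame" (420x560x3 uint8, red, green, blue), "depth" (420x560 float32, m along the optical axis (not along the pixel's ray), 0 where there is no reading), "fx", "fy", "cx", "cy" (pixels), "world_from_camera" (4x4, takes a point from camera to world coordinates); the wrist camera has in their place "hand_eye" (4x4, takes a point from camera to tool coordinates, whose origin is the TCP and whose axes are the flange's). Camera axes: x right, y down, z forward; pixel columns grow to the right and rows downward; lengths in m; the calibration is good to about 2 mm. A picture is of the moment at which its call begins: read the wrist's pose just before it.
- manip.job_done(): hands the job in; it is judged then, once.
Trained networks look in the newest picture that a camera, given by its name, has taken for a name from the list of things; names that differ only in an ending like _2 or _b are one class to them, and where a whole thing is asked for, a point or a joint stands for the part that bears it (a point fixed in the world has none). Each returns a list of dicts, best first, with "p" (0 to 1); they miss things now and then, are a little off and sometimes report something else, mostly with a low value. They report only what shows in the picture. A call takes as long as a camera call. They do not tell look-alikes from the thing itself.
- viewer.look_for(camera, query): "xy" ([column, row] in pixels, amid what is visible of it).
- viewer.trace(camera, query): "mask" (420x560 bool, what is visible of it) and "xy" ([column, row] in pixels, amid what is visible of it).
- viewer.spot_point(camera, query): "xy" ([column, row] in pixels: a listed point, or the origin of a listed thing).
The state is a dict: "time_s": time; "joints": joint angles; "joint_velocities": joint speeds; "joint_torque": joint torques, N m; "position": TCP position; "tcp_rot": TCP orientation; "wrist_force": force on the tool from outside, world axes, zero at the start; "ft_torque": the same for the moment, N m; "width": finger opening in m; "grasp_force": force on a finger pad.
Only numpy, scipy, OpenCV 4.12 (cv2) and the standard library are available. Lean on these libraries where they do the work, as an engineer would, in place of code of your own. Each camera call takes 0.05 s, during which the arm holds its last target. There are 200 camera calls.

### The job

Three pipettes hang by their shoulders in the near white stand, just behind the pen tray; take the longest one, the one with a tip fitted, by its dark body, lift it up and off its fork, and lower its tip into the raised white funnel (the priming port) on the flow cell in the open palm-size sequencer lying nearest the robot. Finish with the pipette held there upright, its tip pressing lightly on the soft seal inside the funnel with about 3 N: keep holding it, do not let go. It is loaded, so do not push its plunger button, never ram the port, keep the tip off the bench, and leave the other two pipettes hanging and the small bottle and carton where they are.

Things in the scene. Friction and masses are not known exactly. Their poses are not given: they have to be found in the camera images.
- pipette: the loaded pipette, 269 mm long, 85 g: the longest of the three in the stand, the only one with a tip. z runs up along it; its axis is the line x = +12.7 mm, y = 0; origin at the height of the tip's end. Dark body 139.7 to 236.7 mm up, 30 mm (x) by 27 mm (y), flat sides: grip across y. It hangs with -x to the stand's back, tip end 40 mm above the bench.
- tip (a point): lower end of the pipette's tip, on its axis (pipette frame [12.7, 0, 0] mm). The tip is 52 mm long and 6.8 mm in diameter where it touches things; above it a shaft of 18 mm diameter reaches up to the body's shoulder at 139.7 mm.
- barrel (a point): a place to grip from above: point on the pipette's axis, 222 mm above the tip's end and 14.7 mm below the top of the dark body. The plunger button's top is 47 mm higher. A finger rest 22 mm wide sticks out to -x (18 to 38 mm from the axis) at 227 to 234 mm above the tip's end.
- pipette_plunger (a joint): travel of the sprung plunger button on the pipette's top (16 mm square), 0 up (free) to 0.010 m fully pressed; about 1 N of friction, then 0.8 N per mm.
- stand: white pipette stand, fixed: foot 90 x 235 mm, origin under its centre, nothing higher than 186 mm. Three forks at y = -85, 0, +85 mm, open to -x (front); a pipette's shoulder sits on two prongs 21 mm apart, 180 mm above the bench, its axis at x = -18 mm. Lips 6 mm high at the front ends (x = -40 to -35 mm) and at the back keep it in. The pipettes hang in any order.
- stand_axis (a point): middle fork: point on the hanging axis at the height of the prongs' top face (stand frame [-18, 0, 180] mm). To free a pipette raise it 10 mm or more, then draw it at least 35 mm to the stand's -x through the fork's mouth; or raise it 150 mm, clear over the fork.
- short_pipette_1: one of the two pipettes without a tip, 230 mm long, hanging likewise (leave it). Axis at x = +12.7 mm; origin at the height of its lower end, 80 mm above the bench; its button's top is as high as the loaded one's.
- short_pipette_2: the other pipette without a tip, the same shape (leave it).
- sequencer: grey palm-size sequencer, fixed to the bench: x -72 to +40 mm, y +-17 mm, 12 mm high, lid open at its -x end. Origin: in its underside on the middle line. In its bay lies the flow cell, top face 13.5 mm above the bench, with a dark window, a small square closed cover in the middle and, near the +x end, the raised white funnel of the priming port.
- port (a point): centre of the top of the soft seal inside the priming port's funnel, at rest, 16.5 mm above the bench (sequencer frame [20, 0, 16.5] mm). The funnel's rim is 21.5 mm above the bench; its mouth is about 14 mm across and narrows to a bore of 9 mm at 18.5 mm height. A tip lowered upright on this axis enters the bore and meets the seal.
- port_seal (a joint): how far the seal is pressed down, 0 at rest to 0.004 m; a spring of 1.2 N per mm (3 N at 2.5 mm), hard below that.
- sequencer_lid (a joint): opening of the sequencer's lid, 0 shut to 3.14 rad lying flat back; it starts open, away from the port. It is 109 mm long, hinged at the sequencer's x = -73 mm.
- bottle_beads: small bottle, 38 mm diameter, 70 mm high, a bystander. Origin: centre of its underside.
- kit_box_1: small carton 48 x 70 x 30 mm, a bystander. Origin: centre of its underside.
There are look-alikes about, which are no part of the job. Several things have the shape of the sequencer; the one meant has the colours described above.

How it is judged:
By the outcome, as a careful person would: the job done as asked, in the order asked, and still so for the second after the job is handed in, while the arm keeps its last pose, push and grip.
It also fails if it takes over 45 s, if anything falls off the work surface, if the arm or the gripper's body presses on something with over 40 N, if the wrist force passes 120 N, or if a joint passes its speed limit or range.

## Working session

There is one attempt and no reset: what is moved stays moved. The work goes in short steps, Python scripts to look and compute and a tool call to move; the robot and the scene stay as the last step left them, time stands still between calls to the robot, and variables do not carry over. Pictures are saved under pics/ and viewed, at most 10 in all, crops included, and the job is handed in when it is done.

Besides the shell and the picture viewer there is one more tool, called as name(argument=value, ...) on one line, values as JSON. apply_moves: Moves the arm, as the interface text tells. Its arguments: {"type":"object","properties":{"series":{"type":"array","items":{"type":"object","properties":{"dp":{"type":"array","items":{"type":"number"}},"rotation":{"type":"array","items":{"type":"number"}},"claw":{"type":"number"}}}},"newtons":{"type":"number"}},"required":["series"]}

```bash
mkdir -p pics; ls; cat > h.py <<'E'
import numpy as np,cv2
from station import monitor,viewer,manip
from scipy.spatial.transform import Rotation as R
def snap(n,f=None):
    o=monitor.get_obs(); im=viewer.get_image(n)
    if f: cv2.imwrite('pics/'+f,im['frame'][:,:,::-1])
    if n=='wrist':
        T=np.eye(4);T[:3,:3]=R.from_euler('xyz',o['tcp_rot']).as_matrix();T[:3,3]=o['position'];im['W']=T@im['hand_eye']
    else: im['W']=np.array(im['world_from_camera'])
    return im
def w(im,u,v,d=None):
    if d is None: d=im['depth'][int(round(v)),int(round(u))]
    return (im['W']@np.array([(u-im['cx'])/im['fx']*d,(v-im['cy'])/im['fy']*d,d,1]))[:3]
def ray(im,u,v):
    a=im['W'][:3,3];b=w(im,u,v,1.)-a
    return a,b/np.linalg.norm(b)
def atz(im,u,v,z):
    a,b=ray(im,u,v);return a+b*(z-a[2])/b[2]
def tri(rs):
    A=0;B=0
    for a,b in rs:
        P=np.eye(3)-np.outer(b,b);A=A+P;B=B+P@a
    return np.linalg.solve(A,B)
E
python3 - <<'E'
from h import *
np.set_printoptions(precision=4,suppress=True)
print({k:np.round(v,3) for k,v in monitor.get_obs().items()}, manip.tip_reach)
for c in ['top','side','wrist']:
    im=snap(c,c+'1.png'); print(c,im['W'][:3,3],im['W'][:3,2],im['fx'])
    for q in ['pipette','tip','barrel','stand','stand_axis','short_pipette_1','sequencer','port','bottle_beads','kit_box_1']:
        r=viewer.spot_point(c,q); print(q,[(np.round(x['xy'],1).tolist(),round(float(x['p']),2),w(im,*np.clip(x['xy'],0,[559,419])).round(3).tolist()) for x in r[:4]])
E
```

```text
pics
{'time_s': np.float64(0.0), 'joints': array([ 1.14 ,  0.435,  0.025,  1.574, -0.012,  1.134, -0.075]), 'joint_velocities': array([ 0.001, -0.   , -0.001,  0.001, -0.   ,  0.   ,  0.001]), 'joint_torque': array([ -0.001, -66.785,   0.985, -31.445,  -0.06 ,   0.043,   0.   ]), 'position': array([ 0.201, -0.591,  0.24 ]), 'tcp_rot': array([-3.14 ,  0.   ,  0.328]), 'wrist_force': array([ 0.404,  0.005, -0.355]), 'ft_torque': array([-0.006, -0.006,  0.018]), 'grasp_force': np.float64(0.0), 'width': np.float64(0.092)} 0.014
top [ 0.4173 -0.2093  1.5061] [ 0.0807 -0.0186 -0.9966] 520.4906902563855
pipette [([177.3, 164.7], 0.66, [0.632, -0.008, 0.261]), ([155.5, 167.6], 0.58, [0.665, 0.094, 0.018])]
tip [([155.2, 173.7], 0.97, [0.648, 0.095, 0.016])]
barrel [([137.0, 160.4], 0.91, [0.64, 0.086, 0.277]), ([184.8, 170.4], 0.53, [0.658, 0.011, 0.013]), ([250.4, 223.6], 0.15, [0.504, -0.179, 0.016])]
stand [([186.3, 169.5], 0.73, [0.66, 0.006, 0.02])]
stand_axis [([175.7, 166.9], 0.71, [0.627, -0.003, 0.257]), ([295.5, 167.7], 0.6, [0.659, -0.306, 0.057])]
short_pipette_1 [([183.8, 168.1]
[... 927 characters left out ...]
, 203.1], 0.74, [0.727, 0.119, -0.003]), ([287.5, 197.2], 0.7, [0.711, 0.175, 0.0])]
sequencer [([246.7, 282.2], 0.96, [0.406, -0.338, 0.023]), ([264.5, 253.7], 0.68, [0.5, -0.199, 0.012]), ([286.3, 198.9], 0.45, [0.7, 0.158, 0.002])]
port [([242.5, 272.6], 0.67, [0.409, -0.288, 0.023]), ([257.7, 248.0], 0.63, [0.491, -0.163, 0.014]), ([282.9, 166.6], 0.6, [0.631, -0.004, 0.191])]
bottle_beads [([334.8, 261.6], 0.69, [0.658, -0.328, 0.022])]
kit_box_1 []
wrist [ 0.272  -0.5679  0.3846] [-0.261  -0.0888 -0.9613] 297.57740992358976
pipette []
tip []
barrel []
stand []
stand_axis []
short_pipette_1 []
sequencer []
port []
bottle_beads []
kit_box_1 [([327.8, 10.7], 0.76, [0.391, -0.578, 0.031])]
```

```bash
python3 - <<'E'
import cv2,numpy as np
t=cv2.imread('pics/top1.png');s=cv2.imread('pics/side1.png')
a=cv2.resize(t[130:290,110:310],(800,600)[:1]*1+(600,),interpolation=cv2.INTER_CUBIC) if 0 else cv2.resize(t[130:280,110:310],(800,600),interpolation=cv2.INTER_CUBIC)
b=cv2.resize(s[100:310,180:400],(628,600),interpolation=cv2.INTER_CUBIC)
cv2.imwrite('pics/tc.png',a);cv2.imwrite('pics/sc.png',b)
E
```

```text
(no output)
```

View pics/tc.png

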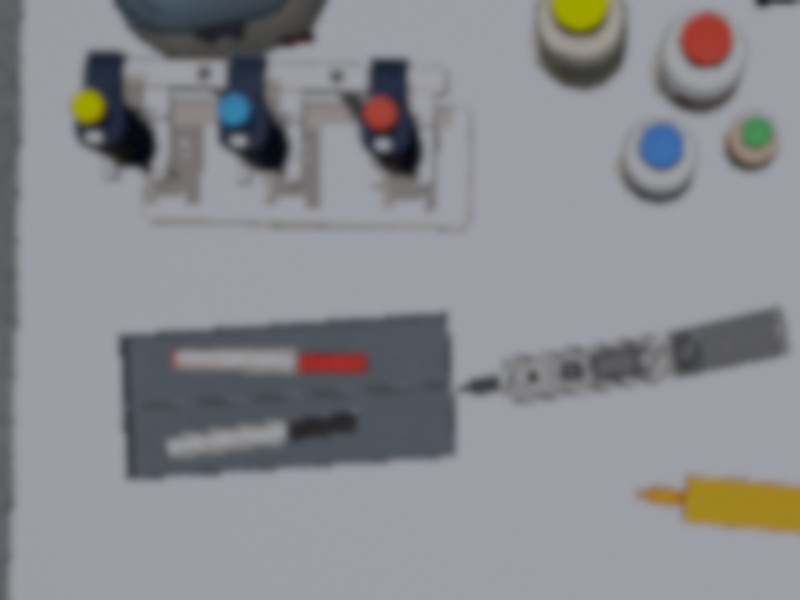

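View pics/sc.png

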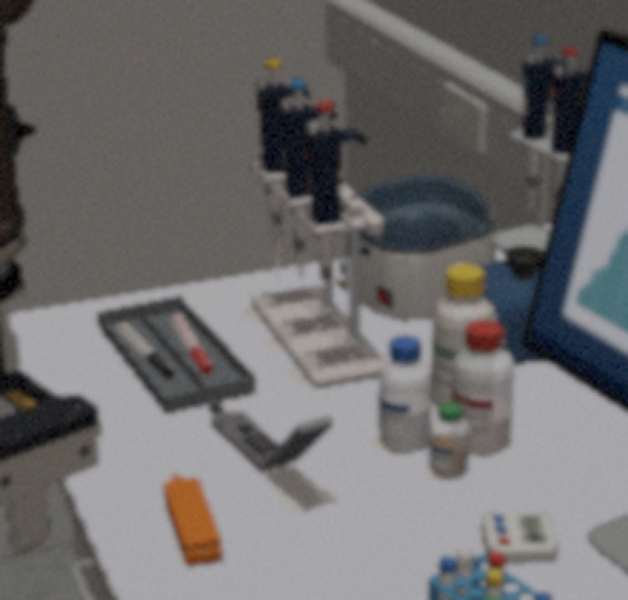

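View pics/top1.png

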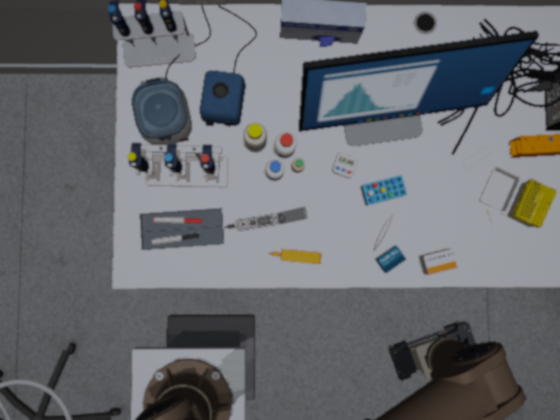

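Top view: the near stand holds the yellow-button (132,157), blue (169,158) and red (205,158) pipettes. A second stand at the far left (155,40) is a look-alike. Two things have the sequencer's shape: the grey one at (265,220), with its dark window, square cover and white funnel at about (242,226), and the orange one at (297,256). The grey one fits the description. The network puts the tip on the yellow pipette, and I'll confirm that from the wrist camera.

```bash
cat >> h.py <<'E'
def plan(pos,yaw,n,roll=np.pi,start=None):
    o=monitor.get_obs(); p0=np.array(o['position']);R0=R.from_euler('xyz',o['tcp_rot'])
    R1=R.from_euler('xyz',[roll,0,yaw]); rv=(R0.inv()*R1).as_rotvec()
    for i in range(n):
        Rc=R0*R.from_rotvec(rv*i/n)
        print((Rc.inv().apply((np.array(pos)-p0)/n)*1000).round(1).tolist(),np.degrees(rv/n).round(2).tolist())
E
python3 - <<'E'
from h import *
np.set_printoptions(precision=4,suppress=True)
im=snap('top')
for u,v in [(132,156.75),(168.75,157.5),(205,158.25)]: print(atz(im,u,v,.309))
print(atz(im,242.2,226.5,.0215))
plan([.45,.03,.36],np.pi-.001,24)
E
```

```text
[0.6423 0.0896 0.309 ]
[0.6406 0.0047 0.309 ]
[ 0.639  -0.0792  0.309 ]
[ 0.4954 -0.1554  0.0215]
[18.2, -21.2, -5.0] [0.0, 0.0, -6.72]
[20.5, -18.9, -5.0] [0.0, 0.0, -6.72]
[22.6, -16.4, -5.0] [0.0, 0.0, -6.72]
[24.3, -13.6, -5.0] [0.0, 0.0, -6.72]
[25.8, -10.7, -5.0] [0.0, 0.0, -6.72]
[26.8, -7.6, -5.0] [0.0, 0.0, -6.72]
[27.6, -4.4, -5.0] [0.0, 0.0, -6.72]
[27.9, -1.2, -5.0] [0.0, 0.0, -6.72]
[27.8, 2.1, -5.0] [0.0, 0.0, -6.72]
[27.4, 5.3, -5.0] [0.0, 0.0, -6.72]
[26.6, 8.5, -5.0] [0.0, 0.0, -6.72]
[25.4, 11.6, -5.0] [0.0, 0.0, -6.72]
[23.9, 14.4, -5.0] [0.0, 0.0, -6.72]
[22.0, 17.1, -5.0] [0.0, 0.0, -6.72]
[19.9, 19.6, -5.0] [0.0, 0.0, -6.72]
[17.4, 21.8, -5.0] [0.0, 0.0, -6.72]
[14.8, 23.7, -5.0] [0.0, 0.0, -6.72]
[11.9, 25.2, -5.0] [0.0, 0.0, -6.72]
[8.9, 26.5, -5.0] [0.0, 0.0, -6.72]
[5.7, 27.3, -5.0] [0.0, 0.0, -6.72]
[2.5, 27.8, -5.0] [0.0, 0.0, -6.72]
[-0.8, 27.9, -5.0] [0.0, 0.0, -6.72]
[-4.0, 27.6, -5.0] [0.0, 0.0, -6.72]
[-7.2, 26.9, -5.0] [0.0, 0.0, -6.72]
```

apply_moves(series=[{"dp": [18.2, -21.2, -8], "rotation": [0, 0, -6.7], "claw": 60}, {"dp": [20.5, -18.9, -8], "rotation": [0, 0, -6.7], "claw": 60}, {"dp": [22.6, -16.4, -8], "rotation": [0, 0, -6.7], "claw": 60}, {"dp": [24.3, -13.6, -8], "rotation": [0, 0, -6.7], "claw": 60}, {"dp": [25.8, -10.7, -8], "rotation": [0, 0, -6.7], "claw": 60}, {"dp": [26.8, -7.6, -8], "rotation": [0, 0, -6.7], "claw": 60}, {"dp": [27.6, -4.4, -8], "rotation": [0, 0, -6.7], "claw": 60}, {"dp": [27.9, -1.2, -8], "rotation": [0, 0, -6.7], "claw": 60}, {"dp": [27.8, 2.1, -8], "rotation": [0, 0, -6.7], "claw": 60}, {"dp": [27.4, 5.3, -8], "rotation": [0, 0, -6.7], "claw": 60}])

```text
time_s: 2.53
position: [0.3055, -0.3315, 0.3213]
tcp_rot: [3.141, 0.001, 1.503]
wrist_force: [0.3, -0.4, 0.0]
width: 0.0603
grasp_force: 0.0
```

apply_moves(series=[{"dp": [26.6, 8.5, -5], "rotation": [0, 0, -6.7], "claw": 60}, {"dp": [25.4, 11.6, -5], "rotation": [0, 0, -6.7], "claw": 60}, {"dp": [23.9, 14.4, -5], "rotation": [0, 0, -6.7], "claw": 60}, {"dp": [22, 17.1, -5], "rotation": [0, 0, -6.7], "claw": 60}, {"dp": [19.9, 19.6, -5], "rotation": [0, 0, -6.7], "claw": 60}, {"dp": [17.4, 21.8, -5], "rotation": [0, 0, -6.7], "claw": 60}, {"dp": [14.8, 23.7, 0], "rotation": [0, 0, -6.7], "claw": 60}, {"dp": [11.9, 25.2, 0], "rotation": [0, 0, -6.7], "claw": 60}, {"dp": [8.9, 26.5, 0], "rotation": [0, 0, -6.7], "claw": 60}, {"dp": [5.7, 27.3, 0], "rotation": [0, 0, -6.7], "claw": 60}])

```text
time_s: 3.37
position: [0.4101, -0.0728, 0.351]
tcp_rot: [-3.141, 0.001, 2.672]
wrist_force: [-0.1, -0.1, -0.2]
width: 0.0605
grasp_force: 0.0
```

```bash
python3 - <<'E'
from h import *
np.set_printoptions(precision=4,suppress=True)
plan([.45,.0,.36],np.pi-.02,5)
im=snap('wrist','w1.png'); print(im['W'][:3,3])
o=monitor.get_obs();print(o['time_s'],o['position'],o['tcp_rot'],o['joints'])
for q in ['pipette','tip','barrel','stand','stand_axis','short_pipette_1','sequencer','port']:
        r=viewer.spot_point('wrist',q); print(q,[(np.round(x['xy'],1).tolist(),round(float(x['p']),2),w(im,*np.clip(x['xy'],0,[559,419])).round(3).tolist()) for x in r[:4]])
E
```

```text
[-0.5, 16.6, -1.8] [-0.0, 0.01, -5.15]
[-2.0, 16.5, -1.8] [-0.0, 0.01, -5.15]
[-3.5, 16.2, -1.8] [-0.0, 0.01, -5.15]
[-4.9, 15.8, -1.8] [-0.0, 0.01, -5.15]
[-6.3, 15.3, -1.8] [-0.0, 0.01, -5.15]
[ 0.344  -0.0392  0.4948]
3.4167 [ 0.4118 -0.0673  0.3513] [3.1389 0.0014 2.6866] [ 0.6744  0.0545 -0.6565  1.8136  0.0327  1.2826  1.1253]
pipette []
tip []
barrel []
stand [([380.9, 269.5], 0.97, [0.399, -0.032, 0.409])]
stand_axis []
short_pipette_1 [([345.6, 307.3], 0.67, [0.432, -0.051, 0.375])]
sequencer [([252.7, 237.6], 0.61, [0.496, -0.173, 0.014]), ([171.6, 227.1], 0.6, [0.415, -0.284, 0.021])]
port [([264.6, 232.4], 0.71, [0.497, -0.15, 0.014]), ([173.0, 226.9], 0.67, [0.416, -0.282, 0.021])]
```

View pics/w1.png

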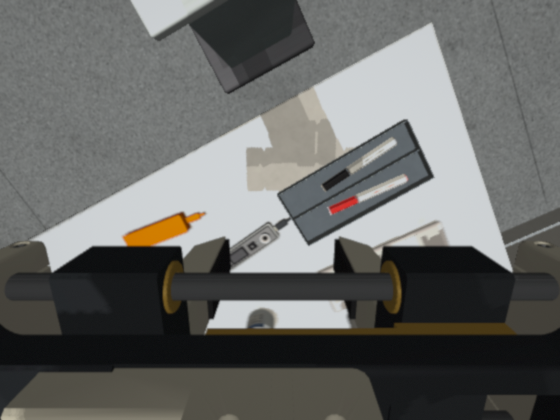

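The fingers hide the stand from here, but the grey sequencer shows at (255,240) with its port near (264,235), and the orange one is at (160,228). I'll move over the yellow pipette and look down along it.

```bash
python3 - <<'E'
from h import *
plan([.635,.088,.385],np.pi-.02,10)
E
```

```text
[-12.5, 24.8, -3.4] [-0.0, -0.0, -2.62]
[-13.6, 24.2, -3.4] [-0.0, -0.0, -2.62]
[-14.7, 23.6, -3.4] [-0.0, -0.0, -2.62]
[-15.8, 22.9, -3.4] [-0.0, -0.0, -2.62]
[-16.8, 22.2, -3.4] [-0.0, -0.0, -2.62]
[-17.8, 21.4, -3.4] [-0.0, -0.0, -2.62]
[-18.8, 20.5, -3.4] [-0.0, -0.0, -2.62]
[-19.7, 19.6, -3.4] [-0.0, -0.0, -2.62]
[-20.6, 18.7, -3.4] [-0.0, -0.0, -2.62]
[-21.4, 17.8, -3.4] [-0.0, -0.0, -2.62]
```

apply_moves(series=[{"dp": [-12.5, 24.8, -6], "rotation": [0, 0, -2.6], "claw": 60}, {"dp": [-13.6, 24.2, -6], "rotation": [0, 0, -2.6], "claw": 60}, {"dp": [-14.7, 23.6, -6], "rotation": [0, 0, -2.6], "claw": 60}, {"dp": [-15.8, 22.9, -6], "rotation": [0, 0, -2.6], "claw": 60}, {"dp": [-16.8, 22.2, -5], "rotation": [0, 0, -2.6], "claw": 60}, {"dp": [-17.8, 21.4, -5], "rotation": [0, 0, -2.6], "claw": 60}, {"dp": [-18.8, 20.5, 0], "rotation": [0, 0, -2.6], "claw": 60}, {"dp": [-19.7, 19.6, 0], "rotation": [0, 0, -2.6], "claw": 60}, {"dp": [-20, 17, 0], "rotation": [0, 0, -2.6], "claw": 60}, {"dp": [0, 0, 0], "rotation": [0, 0, -2.6], "claw": 60}])

```text
time_s: 4.65
position: [0.6141, 0.0733, 0.383]
tcp_rot: [3.139, -0.001, 3.123]
wrist_force: [-1.5, 0.4, -0.1]
width: 0.0602
grasp_force: 0.0
```

```bash
python3 - <<'E'
from h import *
np.set_printoptions(precision=4,suppress=True)
im=snap('wrist','w2.png'); print(im['W'][:3,3])
o=monitor.get_obs();print(o['time_s'],o['position'],o['tcp_rot'],o['joints'])
for q in ['pipette','tip','barrel','stand','stand_axis','short_pipette_1','sequencer','port']:
        r=viewer.spot_point('wrist',q); print(q,[(np.round(x['xy'],1).tolist(),round(float(x['p']),2),w(im,*np.clip(x['xy'],0,[559,419])).round(3).tolist()) for x in r[:4]])
E
```

```text
[0.5402 0.0742 0.527 ]
4.7 [0.6129 0.0721 0.3833] [ 3.1405 -0.0018  3.1262] [ 0.2793  0.4517 -0.7677  1.3063  0.3069  1.504   1.0981]
pipette [([289.4, 191.6], 0.74, [0.621, 0.083, 0.186])]
tip [([296.9, 187.0], 0.68, [0.653, 0.1, 0.015])]
barrel [([301.5, 228.6], 0.98, [0.629, 0.09, 0.29])]
stand [([247.7, 189.8], 0.94, [0.657, 0.013, 0.012])]
stand_axis [([231.8, 207.5], 0.61, [0.629, 0.02, 0.221]), ([137.4, 98.2], 0.48, [0.501, -0.156, 0.018])]
short_pipette_1 [([237.3, 195.6], 0.6, [0.636, 0.014, 0.141]), ([185.7, 195.1], 0.6, [0.664, -0.097, 0.013])]
sequencer [([44.1, 44.8], 0.82, [0.422, -0.285, 0.021]), ([133.1, 102.0], 0.8, [0.507, -0.167, 0.013])]
port [([139.4, 97.6], 0.93, [0.5, -0.153, 0.017]), ([45.6, 39.5], 0.76, [0.415, -0.281, 0.021])]
```

View pics/w2.png

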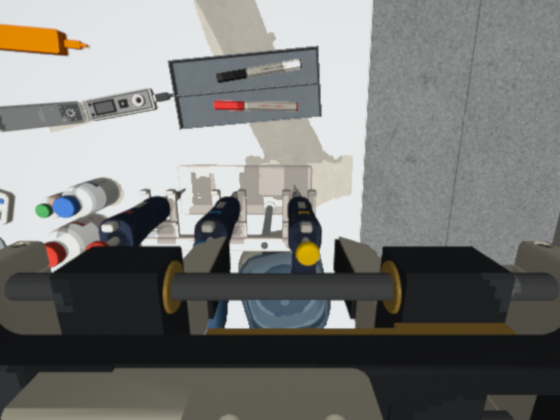

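```bash
python3 - <<'E'
import cv2,numpy as np
s=cv2.imread('pics/w2.png');t=cv2.imread('pics/side1.png')
a=cv2.resize(s[160:250,100:330],(800,313),interpolation=cv2.INTER_CUBIC)
b=cv2.resize(t[150:220,250:340],(370,287),interpolation=cv2.INTER_CUBIC)
c=cv2.resize(s[80:120,80:180],(430,172),interpolation=cv2.INTER_CUBIC)
o=np.zeros((600,800,3),np.uint8);o[:313]=a;o[313:,:370]=b;o[313:485,370:]=c
cv2.imwrite('pics/cc.png',o)
E
```

```text
(no output)
```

View pics/cc.png

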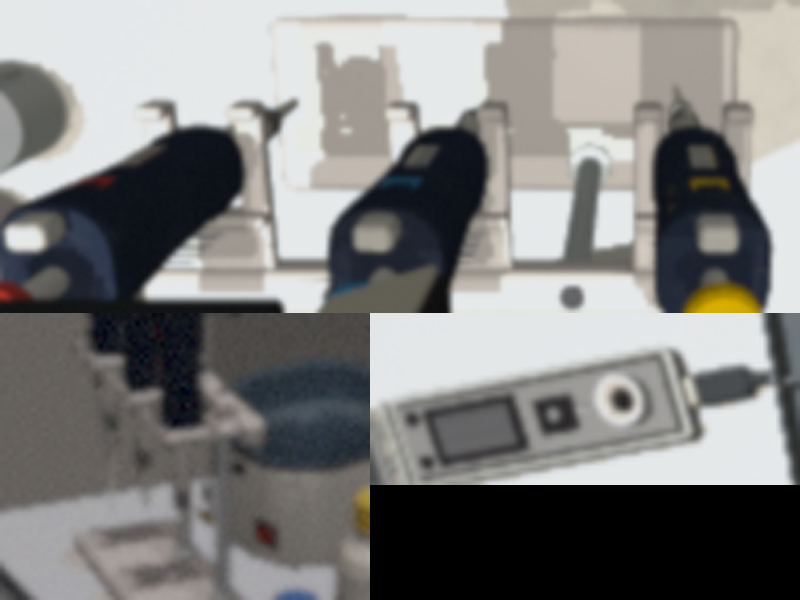

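```bash
python3 - <<'E'
from h import *
np.set_printoptions(precision=1,suppress=True)
im=snap('wrist')
iW=np.linalg.inv(im['W'])
def pr(p):
    c=iW@np.r_[p,1];return c[:2]/c[2]*im['fx']+[im['cx'],im['cy']]
for n,x,y in [('yel',.6423,.0896),('blue',.6406,.0047),('red',.639,-.0792)]:
    for z in (.04,.08,.092,.18,.255,.309): print(n,z,pr([x,y,z]))
E
```

```text
yel 0.04 [293.5 184.9]
yel 0.08 [294.5 190.3]
yel 0.092 [294.8 192.1]
yel 0.18 [297.8 208.9]
yel 0.255 [301.8 230.8]
yel 0.309 [306.2 254.8]
blue 0.04 [242.8 185. ]
blue 0.08 [239.6 190.5]
blue 0.092 [238.5 192.3]
blue 0.18 [228.5 209.1]
blue 0.255 [215.4 231.1]
blue 0.309 [201.1 255. ]
red 0.04 [192.8 185.2]
red 0.08 [185.4 190.7]
red 0.092 [182.9 192.5]
red 0.18 [160.  209.3]
red 0.255 [130.  231.4]
red 0.309 [ 97.3 255.4]
```

Yellow's end projects to z≈0.04, at about (295,186). Red ends near (186,189) and blue near (235,192), both consistent with z≈0.08. So the yellow pipette is the one with the tip. Next I'll measure it.

```bash
cat > m.py <<'E'
from h import *
np.set_printoptions(precision=4,suppress=True)
def ycent(im,box):
    x0,y0,x1,y1=box;h=cv2.cvtColor(im['frame'],cv2.COLOR_RGB2HSV)[y0:y1,x0:x1]
    m=(h[...,0]>20)&(h[...,0]<35)&(h[...,1]>150)&(h[...,2]>100)
    r,c=np.nonzero(m);return c.mean()+x0,r.mean()+y0,len(c),(c.min()+x0,c.max()+x0,r.min()+y0,r.max()+y0)
E
python3 - <<'E'
from m import *
t,s,wr=[snap(c) for c in('top','side','wrist')]
rs=[]
for im,b in((t,(120,140,150,175)),(s,(255,110,300,140)),(wr,(290,230,325,268))):
    c=ycent(im,b);print(c);rs.append(ray(im,c[0],c[1]))
print('button tri all',tri(rs),'top+side',tri(rs[:2]),'top+wrist',tri([rs[0],rs[2]]),'side+wrist',tri(rs[1:]))
for n,im in(('top',t),('side',s),('wrist',wr)):
    for q in('barrel','port','tip'):
        for r in viewer.spot_point(n,q)[:3]: print(n,q,r['xy'],round(r['p'],2),atz(im,*r['xy'],{'barrel':.262,'port':.0165,'tip':.04}[q]))
# port funnel rim circle in wrist
E
```

```text
m.py:6: RuntimeWarning: Mean of empty slice.
  r,c=np.nonzero(m);return c.mean()+x0,r.mean()+y0,len(c),(c.min()+x0,c.max()+x0,r.min()+y0,r.max()+y0)
  ret = ret.dtype.type(ret / rcount)
Traceback (most recent call last):
  File "m.py", line 6, in ycent
    r,c=np.nonzero(m);return c.mean()+x0,r.mean()+y0,len(c),(c.min()+x0,c.max()+x0,r.min()+y0,r.max()+y0)
                                                             ~~~~~^^
ValueError: zero-size array to reduction operation minimum which has no identity
```

```bash
cat >> m.py <<'E'
def old(n,f):
    im=snap(n); im['frame']=cv2.imread('pics/'+f)[:,:,::-1].copy(); return im
E
python3 - <<'E'
from m import *
t,s,wr=old('top','top1.png'),old('side','side1.png'),snap('wrist')
rs=[]
for im,b in((t,(120,140,150,175)),(s,(255,110,300,140)),(wr,(290,230,325,268))):
    try: c=ycent(im,b);print(c);rs.append(ray(im,c[0],c[1]))
    except ValueError: print('none')
if len(rs)==3:print('button tri all',tri(rs),'top+side',tri(rs[:2]),'top+wrist',tri([rs[0],rs[2]]),'side+wrist',tri(rs[1:]))
for r in rs: print('at button z .304',r[0]+r[1]*(.304-r[0][2])/r[1][2])
br=[ray(t,137,160.4),ray(s,277.6,134.8)]
for r in viewer.spot_point('wrist','barrel')[:1]: print(r['xy']);br.append(ray(wr,*r['xy']))
print('barrel',tri(br),[ (r[0]+r[1]*(.262-r[0][2])/r[1][2]) for r in br])
pr=[ray(t,242.2,226.5),ray(s,257.7,248)]
for r in viewer.spot_point('wrist','port')[:1]: print(r['xy']);pr.append(ray(wr,*r['xy']))
print('port',tri(pr),[ (r[0]+r[1]*(.0165-r[0][2])/r[1][2]) for r in pr])
print(atz(wr,80+(619-370)/4.3,80+(399-313)/4.3,.02))
E
```

```text
(np.float64(132.0), np.float64(156.5), 46, (np.int64(129), np.int64(135), np.int64(153), np.int64(160)))
(np.float64(275.25), np.float64(121.75), 4, (np.int64(274), np.int64(276), np.int64(121), np.int64(122)))
(np.float64(310.0599078341014), np.float64(255.05069124423963), 434, (np.int64(299), np.int64(321), np.int64(243), np.int64(266)))
button tri all [0.6434 0.0919 0.3069] top+side [0.6429 0.0899 0.3078] top+wrist [0.6449 0.0926 0.3024] side+wrist [0.6438 0.0935 0.3067]
at button z .304 [0.6438 0.0908 0.304 ]
at button z .304 [0.647  0.1026 0.304 ]
at button z .304 [0.645  0.0938 0.304 ]
[305.7, 230.9]
barrel [0.6439 0.0908 0.2623] [array([0.6422, 0.0892, 0.262 ]), array([0.6516, 0.0962, 0.262 ]), array([0.6398, 0.0935, 0.262 ])]
[49.6, 45.4]
port [ 0.4682 -0.201   0.0748] [array([ 0.4957, -0.1553,  0.0165]), array([ 0.4897, -0.1665,  0.0165]), array([ 0.4184, -0.2846,  0.0165])]
[ 0.5013 -0.1585  0.02  ]
```

```bash
python3 - <<'E'
from h import *
o=monitor.get_obs();print(o['time_s'],o['position'],o['tcp_rot'])
plan([.6425,.0915,.34],np.pi-.019,4)
E
```

```text
5.55 [0.6116674  0.0712317  0.38468506] [-3.14152736e+00 -5.71937673e-05  3.12013823e+00]
[-7.6, 5.2, 11.2] [-0.0, -0.0, -0.04]
[-7.6, 5.2, 11.2] [-0.0, -0.0, -0.04]
[-7.6, 5.2, 11.2] [-0.0, -0.0, -0.04]
[-7.6, 5.2, 11.2] [-0.0, -0.0, -0.04]
```

apply_moves(series=[{"dp": [-7.6, 5.2, 8], "claw": 60}, {"dp": [-7.6, 5.2, 8], "claw": 60}, {"dp": [-7.6, 5.2, 8], "claw": 60}, {"dp": [-7.6, 5.2, 8], "claw": 60}, {"dp": [0, 0, 6], "claw": 60}, {"dp": [0, 0, 5], "claw": 60}, {"dp": [0, 0, 2], "claw": 60}, {"dp": [0, 0, 0], "claw": 60}, {"dp": [0, 0, 0], "claw": 60}, {"dp": [0, 0, 0], "claw": 60}])

```text
invalid input at $.series[0]: expected keys dp, rotation, claw
```

```bash
python3 - <<'E'
from m import *
wr=snap('wrist','w3.png');o=monitor.get_obs();print(o['time_s'],o['position'],o['tcp_rot'])
c=ycent(wr,(270,220,350,330));print(c,atz(wr,c[0],c[1],.306))
for r in viewer.spot_point('wrist','barrel')[:1]: print(r['xy'],atz(wr,*r['xy'],.262))
E
```

```text
5.6 [0.6117 0.0713 0.3847] [-3.1416 -0.0001  3.1203]
(np.float64(309.9676674364896), np.float64(255.11547344110855), 433, (np.int64(299), np.int64(321), np.int64(243), np.int64(266))) [0.6441 0.0936 0.306 ]
[306.0, 231.4] [0.6403 0.0938 0.262 ]
```

View pics/w3.png

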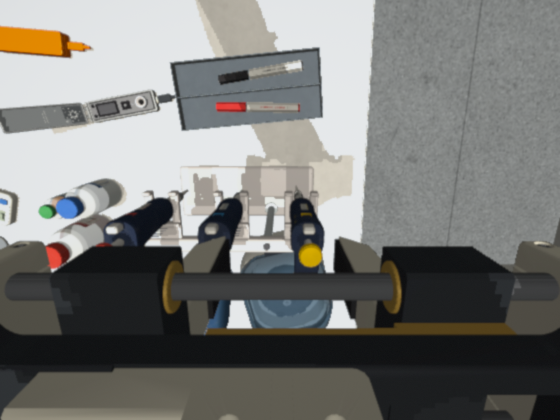

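The call was refused because the rows had no rotation key. The view is unchanged, with the button at (310,255).

apply_moves(series=[{"dp": [-7.6, 5.2, 8], "rotation": [0, 0, 0], "claw": 60}, {"dp": [-7.6, 5.2, 8], "rotation": [0, 0, 0], "claw": 60}, {"dp": [-7.6, 5.2, 8], "rotation": [0, 0, 0], "claw": 60}, {"dp": [-7.6, 5.2, 8], "rotation": [0, 0, 0], "claw": 60}, {"dp": [0, 0, 6], "rotation": [0, 0, 0], "claw": 60}, {"dp": [0, 0, 5], "rotation": [0, 0, 0], "claw": 60}, {"dp": [0, 0, 2], "rotation": [0, 0, 0], "claw": 60}, {"dp": [0, 0, 0], "rotation": [0, 0, 0], "claw": 60}, {"dp": [0, 0, 0], "rotation": [0, 0, 0], "claw": 60}, {"dp": [0, 0, 0], "rotation": [0, 0, 0], "claw": 60}])

```text
time_s: 6.48
position: [0.6426, 0.0912, 0.3404]
tcp_rot: [-3.142, 0.001, 3.12]
wrist_force: [-0.3, 0.2, -0.1]
width: 0.0599
grasp_force: 0.0
```

```bash
python3 - <<'E'
from m import *
wr=snap('wrist','w4.png');o=monitor.get_obs();print(o['time_s'],o['position'],o['tcp_rot'])
c=ycent(wr,(270,220,350,330));print(c,atz(wr,c[0],c[1],.306))
for r in viewer.spot_point('wrist','barrel')[:1]: print(r['xy'],atz(wr,*r['xy'],.262))
E
```

```text
6.5333 [0.6426 0.0912 0.3404] [-3.1416  0.001   3.1199]
(np.float64(285.9272467902996), np.float64(241.69186875891583), 701, (np.int64(271), np.int64(300), np.int64(227), np.int64(256))) [0.644  0.0939 0.306 ]
[287.0, 215.5] [0.6405 0.0954 0.262 ]
```

View pics/w4.png

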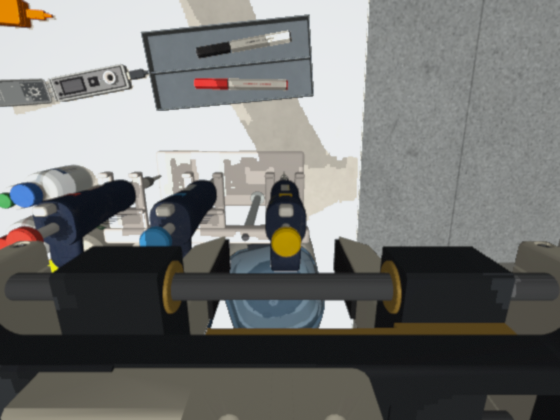

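The button at (286,242) is centred between the pads, which sit at columns 230 and 335. I'll descend and then close.

apply_moves(series=[{"dp": [0, 0.5, 15], "rotation": [0, 0, 0], "claw": 60}, {"dp": [0, 0.5, 15], "rotation": [0, 0, 0], "claw": 60}, {"dp": [0, 0.5, 15], "rotation": [0, 0, 0], "claw": 60}, {"dp": [0, 0, 12], "rotation": [0, 0, 0], "claw": 60}, {"dp": [0, 0, 8], "rotation": [0, 0, 0], "claw": 60}, {"dp": [0, 0, 6], "rotation": [0, 0, 0], "claw": 60}, {"dp": [0, 0, 3], "rotation": [0, 0, 0], "claw": 60}, {"dp": [0, 0, 2.5], "rotation": [0, 0, 0], "claw": 60}, {"dp": [0, 0, 0], "rotation": [0, 0, 0], "claw": 60}, {"dp": [0, 0, 0], "rotation": [0, 0, 0], "claw": 60}])

```text
time_s: 7.42
position: [0.6427, 0.093, 0.2637]
tcp_rot: [3.141, 0.001, 3.12]
wrist_force: [0.1, 1.0, -0.1]
width: 0.0604
grasp_force: 0.0
```

apply_moves(series=[{"dp": [0, 0, 0], "rotation": [0, 0, 0], "claw": 40}, {"dp": [0, 0, 0], "rotation": [0, 0, 0], "claw": 36}, {"dp": [0, 0, 0], "rotation": [0, 0, 0], "claw": 32}, {"dp": [0, 0, 0], "rotation": [0, 0, 0], "claw": 28}, {"dp": [0, 0, 0], "rotation": [0, 0, 0], "claw": 24}, {"dp": [0, 0, 0], "rotation": [0, 0, 0], "claw": 20}, {"dp": [0, 0, 0], "rotation": [0, 0, 0], "claw": 20}, {"dp": [0, 0, 0], "rotation": [0, 0, 0], "claw": 20}, {"dp": [0, 0, 0], "rotation": [0, 0, 0], "claw": 20}, {"dp": [0, 0, 0], "rotation": [0, 0, 0], "claw": 20}], newtons=25)

```text
time_s: 8.25
position: [0.6426, 0.0929, 0.2632]
tcp_rot: [3.142, 0.0, 3.12]
wrist_force: [0.9, 0.4, 1.2]
width: 0.0266
grasp_force: 25.0
```

apply_moves(series=[{"dp": [0, 0, -4], "rotation": [0, 0, 0], "claw": 20}, {"dp": [0, 0, -10], "rotation": [0, 0, 0], "claw": 20}, {"dp": [0, 0, -17], "rotation": [0, 0, 0], "claw": 20}, {"dp": [0, 0, -22], "rotation": [0, 0, 0], "claw": 20}, {"dp": [0, 0, -25], "rotation": [0, 0, 0], "claw": 20}, {"dp": [0, 0, -25], "rotation": [0, 0, 0], "claw": 20}, {"dp": [0, 0, -25], "rotation": [0, 0, 0], "claw": 20}, {"dp": [0, 0, -20], "rotation": [0, 0, 0], "claw": 20}, {"dp": [0, 0, -12], "rotation": [0, 0, 0], "claw": 20}, {"dp": [0, 0, -5], "rotation": [0, 0, 0], "claw": 20}])

```text
time_s: 9.08
position: [0.6428, 0.0935, 0.4315]
tcp_rot: [3.14, 0.004, 3.12]
wrist_force: [-0.1, 0.3, -0.4]
width: 0.0267
grasp_force: 25.0
```

```bash
python3 - <<'E'
from m import *
wr=snap('wrist','w5.png');o=monitor.get_obs();print(o['time_s'],o['position'],o['tcp_rot'],o['width'],o['wrist_force'],o['joints'])
for q in ('port','tip'):
  for r in viewer.spot_point('wrist',q)[:2]: print(q,r['xy'],r['p'],atz(wr,*r['xy'],.0165 if q=='port' else o['position'][2]-.222))
plan([.502,-.156,.36],np.pi-.02,10)
E
```

```text
9.1333 [0.6428 0.0934 0.431 ] [3.1405 0.0032 3.1204] 0.02706786471970191 [-0.0522 -0.1868 -0.4592] [ 0.1914  0.4965 -0.7503  1.1182  0.3322  1.6387  1.079 ]
port [136.6, 81.5] 0.79 [ 0.5001 -0.1556  0.0165]
port [51.4, 31.0] 0.57 [ 0.4191 -0.2853  0.0165]
tip [284.2, 183.0] 0.62 [0.6453 0.0969 0.209 ]
[13.5, -25.2, 6.8] [-0.0, 0.0, -0.01]
[13.5, -25.2, 6.8] [-0.0, 0.0, -0.01]
[13.5, -25.2, 6.8] [-0.0, 0.0, -0.01]
[13.5, -25.2, 6.8] [-0.0, 0.0, -0.01]
[13.5, -25.2, 6.8] [-0.0, 0.0, -0.01]
[13.5, -25.2, 6.8] [-0.0, 0.0, -0.01]
[13.5, -25.2, 6.8] [-0.0, 0.0, -0.01]
[13.5, -25.2, 6.8] [-0.0, 0.0, -0.01]
[13.5, -25.2, 6.8] [-0.0, 0.0, -0.01]
[13.5, -25.2, 6.8] [-0.0, 0.0, -0.01]
```

View pics/w5.png

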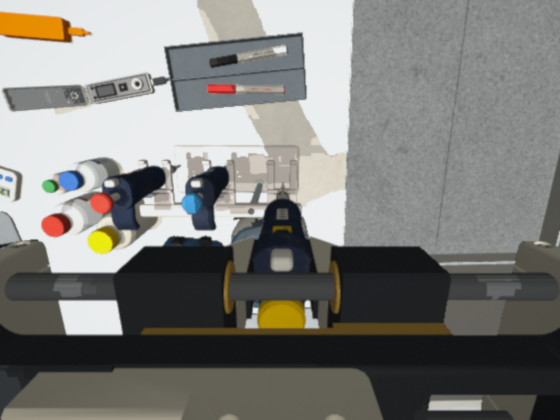

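The pipette is lifted free, with its tip at (283,184) above the fork. The other two still hang with their buttons at (102,203) and (192,203). I'll draw forward first, then go across to the port.

apply_moves(series=[{"dp": [15, 0, 0], "rotation": [0, 0, 0], "claw": 20}, {"dp": [30, 0, 0], "rotation": [0, 0, 0], "claw": 20}, {"dp": [35, 0, 0], "rotation": [0, 0, 0], "claw": 20}, {"dp": [30, -20, 0], "rotation": [0, 0, 0], "claw": 20}, {"dp": [20, -35, 5], "rotation": [0, 0, 0], "claw": 20}, {"dp": [8, -40, 10], "rotation": [0, 0, 0], "claw": 20}, {"dp": [0, -40, 15], "rotation": [0, 0, 0], "claw": 20}, {"dp": [0, -40, 15], "rotation": [0, 0, 0], "claw": 20}, {"dp": [0, -40, 15], "rotation": [0, 0, 0], "claw": 20}, {"dp": [0, -25, 10], "rotation": [0, 0, 0], "claw": 20}])

```text
time_s: 10.07
position: [0.4976, -0.1457, 0.3568]
tcp_rot: [-3.14, -0.003, 3.116]
wrist_force: [1.1, 0.5, -1.2]
width: 0.0269
grasp_force: 25.0
```

apply_moves(series=[{"dp": [0, -8, 10], "rotation": [0, 0, 0], "claw": 20}, {"dp": [0, 0, 10], "rotation": [0, 0, 0], "claw": 20}, {"dp": [0, 0, 10], "rotation": [0, 0, 0], "claw": 20}, {"dp": [0, 0, 5], "rotation": [0, 0, 0], "claw": 20}, {"dp": [0, 0, 0], "rotation": [0, 0, 0], "claw": 20}, {"dp": [0, 0, 0], "rotation": [0, 0, 0], "claw": 20}, {"dp": [0, 0, 0], "rotation": [0, 0, 0], "claw": 20}, {"dp": [0, 0, 0], "rotation": [0, 0, 0], "claw": 20}, {"dp": [0, 0, 0], "rotation": [0, 0, 0], "claw": 20}, {"dp": [0, 0, 0], "rotation": [0, 0, 0], "claw": 20}])

```text
time_s: 10.9
position: [0.4996, -0.1487, 0.3248]
tcp_rot: [-3.141, 0.001, 3.12]
wrist_force: [-0.6, 0.5, -0.9]
width: 0.0269
grasp_force: 25.0
```

```bash
python3 - <<'E'
from m import *
wr=snap('wrist','w6.png');s=snap('side','s6.png');o=monitor.get_obs();print(o['time_s'],o['position'],o['tcp_rot'],o['width'],o['wrist_force'],o['ft_torque'])
for n,im in(('wrist',wr),('side',s)):
 for q in ('port','tip'):
  for r in viewer.spot_point(n,q)[:2]: print(n,q,r['xy'],round(r['p'],2),atz(im,*r['xy'],.0165 if q=='port' else o['position'][2]-.222))
a=cv2.resize(wr['frame'][120:240,220:340],(600,600),interpolation=cv2.INTER_CUBIC)
cv2.imwrite('pics/w6c.png',a[:,:,::-1])
E
```

```text
11.0 [ 0.4995 -0.1488  0.3246] [-3.1415  0.0003  3.1203] 0.026680472610879847 [-1.288   0.4021 -0.6489] [ 0.1248 -0.157   0.0356]
wrist port [278.8, 171.6] 0.73 [ 0.5013 -0.1532  0.0165]
wrist port [187.8, 116.7] 0.66 [ 0.418  -0.2837  0.0165]
wrist tip [287.3, 181.6] 0.63 [ 0.4997 -0.1417  0.1026]
side port [243.2, 269.7] 0.75 [ 0.4171 -0.2652  0.0165]
side port [255.7, 244.8] 0.58 [ 0.4901 -0.146   0.0165]
side tip [256.0, 217.2] 0.76 [ 0.4966 -0.1404  0.1026]
```

View pics/w6c.png

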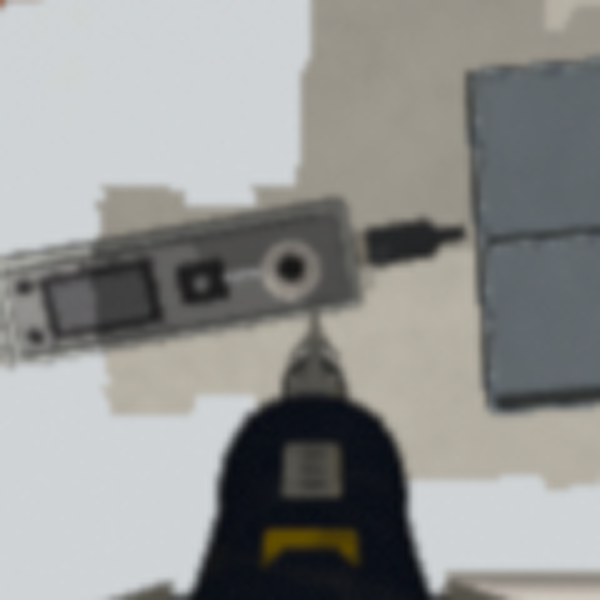

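Crop: the tip's end is at (282.6,182) in full-image pixels, and the port's bore is at (277.8,173), dark inside the white ring. The sequencer is the grey one, which is the right one. From here I'll measure tip-to-port numerically.

```bash
python3 - <<'E'
from m import *
wr=snap('wrist');o=monitor.get_obs();p=o['position'];print(p,o['wrist_force'])
tz=p[2]-.2232
tip=atz(wr,282.6,182.,tz);port=atz(wr,277.8,173.,.0185)
print('tip',tip,'port',port,'d',port-tip,'tip-tcp',tip-p)
g=cv2.cvtColor(wr['frame'],cv2.COLOR_RGB2GRAY)
print(g[164:188,268:292])
s=snap('side')
for u,v in((255.7,244.8),):print(s['depth'][238:252:2,248:264:2])
E
```

```text
[ 0.4994 -0.1489  0.3244] [-0.3333 -0.339  -0.5479]
tip [ 0.5    -0.1478  0.1012] port [ 0.5027 -0.1548  0.0185] d [ 0.0027 -0.0071 -0.0827] tip-tcp [ 0.0005  0.0011 -0.2232]
[[ 92  90  89  87  87  85  80  76  77  73  70  71  72  72  73  75  74  75
   74  83  97 109 135 147]
 [ 80  77  76  72  69  70  70  71  72  71  72  73  75  75  76  77  77  77
   77  81  95 105 124 139]
 [ 68  68  71  70  70  73  75  76  76  76  77  78  78  78  78  78  78  78
   78  81  94 101 109 118]
 [ 73  75  75  75  76  77  77  78  79  82  81  80  79  78  78  78  78  78
   78  80  92  97  98 103]
 [ 76  77  78  77  77  78  80  85  91  96  96  96  91  84  80  78  78  78
   77  78  89  94  94 103]
 [ 77  78  77  78  78  82  92 105 114 114 113 115 114 101  88  80  78  78
   77  77  85  94  96 102]
 [ 77  77  78  77  81  97 112 115 109 105 106 108 116 116 104  86  79  78
   77  76  81  94  97  98]
 [ 77  76  77  78  88 109 117 106  84  69  67  77 102 114 113  93  80  78
   77  76  80  94  96  95]
 [ 78  78  78  80  94 117 113  91  57  34  33  43  73 103 114 105  86  78
   77  77  81  93  96  95]
 [ 87  91  93  9
[... 1213 characters left out ...]
 154 161 163 166 168 169 173 173 168 145 111 109 144 171
  177 178 178 176 178 178]
 [161 163 164 165 172 175 177 177 177 178 175 173 161 131 102 102 131 163
  176 178 178 177 178 178]
 [174 174 174 176 177 179 178 179 178 178 175 166 141 109  90  92 110 142
  169 178 178 178 177 179]]
[[1.5859 1.5931 1.5853 1.5984 1.5973 1.5986 1.6034 1.6024]
 [1.5941 1.5945 1.5932 0.     1.6032 1.6012 1.6153 1.6057]
 [1.5933 1.6091 1.5953 1.5742 1.5807 1.5784 1.599  1.5424]
 [1.5808 1.5821 1.5816 1.5823 1.5686 1.5595 1.5428 1.5428]
 [1.5772 1.5732 1.573  1.5538 1.5491 1.5448 1.5368 1.5361]
 [1.5646 1.5632 1.568  1.5586 1.5404 1.5397 1.5396 1.5371]
 [1.5592 1.5482 1.557  1.5552 1.5472 1.5342 1.5251 1.5242]]
```

apply_moves(series=[{"dp": [-1, -2, 4], "rotation": [0, 0, 0], "claw": 20}, {"dp": [-1, -3, 10], "rotation": [0, 0, 0], "claw": 20}, {"dp": [-1, -2, 13], "rotation": [0, 0, 0], "claw": 20}, {"dp": [0, 0, 13], "rotation": [0, 0, 0], "claw": 20}, {"dp": [0, 0, 11], "rotation": [0, 0, 0], "claw": 20}, {"dp": [0, 0, 8], "rotation": [0, 0, 0], "claw": 20}, {"dp": [0, 0, 5], "rotation": [0, 0, 0], "claw": 20}, {"dp": [0, 0, 2], "rotation": [0, 0, 0], "claw": 20}, {"dp": [0, 0, 0], "rotation": [0, 0, 0], "claw": 20}, {"dp": [0, 0, 0], "rotation": [0, 0, 0], "claw": 20}])

```text
time_s: 12.13
position: [0.5026, -0.1558, 0.2588]
tcp_rot: [-3.141, 0.001, 3.12]
wrist_force: [0.2, -0.7, -0.6]
width: 0.0269
grasp_force: 25.0
```

```bash
python3 - <<'E'
from m import *
wr=snap('wrist');s=snap('side');o=monitor.get_obs();p=o['position'];print(o['time_s'],p,o['tcp_rot'],o['wrist_force'],o['width'])
iW=np.linalg.inv(wr['W'])
def pr(q):
    c=iW@np.r_[q,1];return c[:2]/c[2]*wr['fx']+[wr['cx'],wr['cy']]
print('pred tip',pr(p+[.0005,.0011,-.2232]),'port',pr([.5032,-.1545,.0185]))
g=cv2.cvtColor(wr['frame'],cv2.COLOR_RGB2GRAY)
np.set_printoptions(linewidth=250,precision=4,suppress=True)
print(g[156:202,264:304])
for n,im in(('wrist',wr),('side',s)):
 for q in ('port','tip'):
  for r in viewer.spot_point(n,q)[:2]: print(n,q,r['xy'],round(r['p'],2),atz(im,*r['xy'],.0165 if q=='port' else p[2]-.2232))
E
```

```text
12.2333 [ 0.5026 -0.1559  0.259 ] [-3.1412  0.001   3.1204] [ 0.3782  0.9961 -1.0212] 0.02697692263593075
pred tip [282.5502 181.9488] port [282.7045 179.3389]
[[215 216 216 ... 155 155 155]
 [216 216 215 ... 155 155 155]
 [216 215 215 ... 155 155 155]
 ...
 [181 181 179 ... 181 180 181]
 [181 180 179 ... 180 180 181]
 [181 181 179 ... 180 180 180]]
wrist port [175.7, 112.4] 0.87 [ 0.4166 -0.2853  0.0165]
wrist port [282.9, 175.8] 0.56 [ 0.4989 -0.1541  0.0165]
wrist tip [283.1, 181.9] 0.84 [ 0.5031 -0.1541  0.0358]
side port [258.8, 243.0] 0.64 [ 0.5019 -0.1391  0.0165]
side port [244.4, 273.4] 0.57 [ 0.4148 -0.2844  0.0165]
side tip [339.3, 261.9] 0.54 [ 0.6589 -0.3549  0.0358]
```

```bash
python3 - <<'E'
from m import *
wr=snap('wrist');print(monitor.get_obs()['position'])
g=cv2.cvtColor(wr['frame'],cv2.COLOR_RGB2GRAY)
print('     '+' '.join(f'{c:3d}' for c in range(268,300)))
for r in range(166,196): print(r,' '+' '.join(f'{v:3d}' for v in g[r,268:300]))
s=snap('side');g=cv2.cvtColor(s['frame'],cv2.COLOR_RGB2GRAY)
print('     '+' '.join(f'{c:3d}' for c in range(244,272)))
for r in range(226,254): print(r,' '+' '.join(f'{v:3d}' for v in g[r,244:272]))
E
```

```text
[ 0.5024 -0.1559  0.2587]
     268 269 270 271 272 273 274 275 276 277 278 279 280 281 282 283 284 285 286 287 288 289 290 291 292 293 294 295 296 297 298 299
166  147 145 143 141 139 130 121 116 109 104 102  96  93  92  91  91  92  94  95  94  94  93  92  93  94  99 102 107 128 148 154 156
167  121 116 111 105 102  97  91  91  89  89  90  92  94  94  93  91  91  91  90  85  85  85  82  80  82  94 103 106 122 145 154 155
168   91  91  89  89  90  92  93  93  92  91  90  89  88  82  78  77  73  71  70  69  73  75  76  76  76  85  99 106 122 146 154 154
169   92  93  93  92  91  91  88  82  76  76  72  69  68  67  68  70  70  70  72  74  76  78  79  79  77  83  97 104 118 145 154 152
170   89  87  82  78  77  73  70  67  66  68  68  69  70  72  75  77  78  78  78  79  80  80  80  80  80  82  95 101 115 142 149 143
171   69  69  67  68  71  71  71  71  73  76  76  77  78  79  79  80  80  80  80  80  80  80  80  80  80  81  92  99 110 129 131 122
172   69  70  73  75  78  78  78  78  79  80  79  79  79  80  81  80  80  81  80  80  79  80  80  80  79  78  87  98 101 103 109 105
173   77  
[... 5741 characters left out ...]
48   99  96  98  98  96  95  95  95  95  87  74  54  51  53  47  50  51  52  53  50  48  44  34  49  60  79  98 110
249   97  98  96  97  97  96  95  97  93  90  77  68  57  54  49  46  47  49  41  39  34  35  32  38  48  66  84  97
250   96  96  97  99  95  98  97  98  95  93  86  76  65  56  54  52  51  51  45  40  34  29  25  36  44  51  62  77
251   97  95  96  97  97  94  94  94  98  97  95  87  78  65  58  56  53  50  44  50  40  37  29  31  42  44  45  62
252   96  98  96  99  98 100  97  96 102 105 108  97  89  76  66  57  54  52  50  50  39  41  33  27  36  38  39  41
253   99  98 102 101 108 115 116 117 119 126 128 114 102  93  81  66  58  54  52  52  47  39  35  32  35  35  36  37
```

The tip is aligned with the bore. Both are at column 282.6, and the row offset is what I'd expect for a tip still 17 mm higher. I'll lower it gently.

apply_moves(series=[{"dp": [0, 0, 2], "rotation": [0, 0, 0], "claw": 20}, {"dp": [0, 0, 3], "rotation": [0, 0, 0], "claw": 20}, {"dp": [0, 0, 3], "rotation": [0, 0, 0], "claw": 20}, {"dp": [0, 0, 3], "rotation": [0, 0, 0], "claw": 20}, {"dp": [0, 0, 2], "rotation": [0, 0, 0], "claw": 20}, {"dp": [0, 0, 2], "rotation": [0, 0, 0], "claw": 20}, {"dp": [0, 0, 2], "rotation": [0, 0, 0], "claw": 20}, {"dp": [0, 0, 0], "rotation": [0, 0, 0], "claw": 20}, {"dp": [0, 0, 0], "rotation": [0, 0, 0], "claw": 20}, {"dp": [0, 0, 0], "rotation": [0, 0, 0], "claw": 20}])

```text
time_s: 13.37
position: [0.5023, -0.1559, 0.2415]
tcp_rot: [-3.142, 0.0, 3.12]
wrist_force: [0.8, 0.0, -0.4]
width: 0.0272
grasp_force: 25.0
```

```bash
cat > f.py <<'E'
from m import *
F=[];P=[]
for i in range(6):
    wr=snap('wrist');o=monitor.get_obs();F.append(np.r_[o['wrist_force'],o['ft_torque']]);P.append(o['position'])
print(o['time_s'],np.mean(P,0),o['tcp_rot'],o['width']);print('F',np.mean(F,0),np.std(F,0)[:3])
g=cv2.cvtColor(wr['frame'],cv2.COLOR_RGB2GRAY)
print('     '+' '.join(f'{c:3d}' for c in range(272,296)))
for r in range(172,194): print(r,' '+' '.join(f'{v:3d}' for v in g[r,272:296]))
E
python3 f.py
```

```text
13.6667 [ 0.5023 -0.1559  0.2415] [-3.1415  0.0002  3.1202] 0.026963808524461265
F [-0.1054 -0.1232 -0.6673  0.1073 -0.1891 -0.0017] [0.4708 0.2275 0.3688]
     272 273 274 275 276 277 278 279 280 281 282 283 284 285 286 287 288 289 290 291 292 293 294 295
172   78  78  74  70  68  66  68  71  71  70  71  73  76  78  78  78  79  80  81  81  80  79  89 101
173   66  70  70  70  70  72  74  77  77  77  79  80  80  81  81  81  81  81  81  81  80  77  84  99
174   74  76  77  78  79  78  80  80  80  81  81  81  81  81  81  81  81  81  81  81  80  77  81  96
175   79  80  80  80  80  80  80  81  83  86  87  85  84  83  81  81  81  81  80  81  80  78  80  93
176   80  81  80  80  80  80  82  88  97 106 107 104 102 100  91  83  81  80  80  80  81  80  79  87
177   80  80  80  80  81  83  93 108 120 122 120 119 120 120 110  95  86  82  80  80  81  79  78  85
178   80  80  80  80  83  95 113 122 122 114 109 109 113 119 121 115 100  86  80  80  80  79  77  86
179   80  80  80  80  91 114 123 119 107  86  76  77  89 104 116 120 112  94  82  81  81  79  77  83
180   79  79  80  84 102 123 123 10
[... 678 characters left out ...]
79  79  82  91  99 113 126 126 113  97  92  92  98 112 127 130 115  93  81  78  79  80  80  79
188   79  79  83  95  98  97 109 115 103  92  86  86  90 102 122 119  99  83  79  79  79  79  78  78
189   83  83  87  96  96  86  90 103 104  98  86  86  95 102 106  97  84  79  78  77  76  75  74  74
190   94  94  95  98  95  85  88 109 113  97  84  85  99 115 108  88  76  74  74  72  70  70  72  81
191   98  98  98  99  95  86  93  97  91  79  81  81  79  93 104  98  81  76  78  80  82  85  96 112
192   97  95  95  96  90  78  82  73  65  71  81  80  66  64  85 103  96  94  97  99 103 107 117 137
193   87  84  81  82  77  63  61  57  60  74  82  81  67  55  60  78  91 111 120 123 131 139 148 164
```

Inside the funnel with no contact yet, and the baseline Fz is −0.67. I'll press in small steps.

apply_moves(series=[{"dp": [0, 0, 0.5], "rotation": [0, 0, 0], "claw": 20}, {"dp": [0, 0, 0.5], "rotation": [0, 0, 0], "claw": 20}, {"dp": [0, 0, 0.5], "rotation": [0, 0, 0], "claw": 20}, {"dp": [0, 0, 0.5], "rotation": [0, 0, 0], "claw": 20}, {"dp": [0, 0, 0.5], "rotation": [0, 0, 0], "claw": 20}, {"dp": [0, 0, 0.5], "rotation": [0, 0, 0], "claw": 20}, {"dp": [0, 0, 0], "rotation": [0, 0, 0], "claw": 20}, {"dp": [0, 0, 0], "rotation": [0, 0, 0], "claw": 20}, {"dp": [0, 0, 0], "rotation": [0, 0, 0], "claw": 20}, {"dp": [0, 0, 0], "rotation": [0, 0, 0], "claw": 20}])

```text
time_s: 14.5
position: [0.5023, -0.1559, 0.2385]
tcp_rot: [-3.142, 0.0, 3.12]
wrist_force: [-0.6, 0.3, -0.3]
width: 0.0267
grasp_force: 25.0
```

```bash
python3 f.py | head -2
```

```text
14.8 [ 0.5023 -0.1559  0.2384] [-3.1415  0.0001  3.1202] 0.02716113842603531
F [-0.0382 -0.1451 -0.4212  0.1155 -0.2285 -0.0095] [0.1981 0.489  0.3587]
```

apply_moves(series=[{"dp": [0, 0, 0.5], "rotation": [0, 0, 0], "claw": 20}, {"dp": [0, 0, 0.5], "rotation": [0, 0, 0], "claw": 20}, {"dp": [0, 0, 0.5], "rotation": [0, 0, 0], "claw": 20}, {"dp": [0, 0, 0], "rotation": [0, 0, 0], "claw": 20}, {"dp": [0, 0, 0], "rotation": [0, 0, 0], "claw": 20}, {"dp": [0, 0, 0], "rotation": [0, 0, 0], "claw": 20}, {"dp": [0, 0, 0], "rotation": [0, 0, 0], "claw": 20}, {"dp": [0, 0, 0], "rotation": [0, 0, 0], "claw": 20}, {"dp": [0, 0, 0], "rotation": [0, 0, 0], "claw": 20}, {"dp": [0, 0, 0], "rotation": [0, 0, 0], "claw": 20}])

```text
time_s: 15.63
position: [0.5023, -0.1559, 0.237]
tcp_rot: [-3.142, 0.0, 3.12]
wrist_force: [0.8, 0.0, 0.3]
width: 0.0266
grasp_force: 25.0
```

```bash
python3 f.py | head -2
```

```text
15.9333 [ 0.5023 -0.1559  0.2369] [-3.1415  0.0001  3.1202] 0.026970965744747097
F [ 0.6256  0.4692  1.9296  0.1369 -0.2202  0.0036] [0.3152 0.3286 0.6513]
```

```bash
sed -i 's/range(6)/range(16)/' f.py; python3 f.py | head -2
```

```text
16.7333 [ 0.5023 -0.1559  0.2369] [-3.1415  0.      3.1202] 0.02716240174150183
F [ 0.0923  0.2218  2.3123  0.1286 -0.2323  0.0023] [0.4309 0.5596 0.4262]
```

```bash
python3 - <<'E'
from m import *
a=cv2.imread('pics/w6.png');wr=snap('wrist');b=np.ascontiguousarray(wr['frame'][:,:,::-1])
for x0,y0,x1,y1 in((265,202,300,240),(276,186,290,202)):
    A,B=[cv2.cvtColor(i,cv2.COLOR_BGR2GRAY)[y0:y1,x0:x1].astype(np.float32) for i in(a,b)]
    print(cv2.phaseCorrelate(A,B,cv2.createHanningWindow((x1-x0,y1-y0),cv2.CV_32F)))
c=ycent(wr,(250,290,320,335));d=ycent({'frame':a[:,:,::-1].copy()},(250,290,320,335));print(c,d)
g=cv2.cvtColor(b,cv2.COLOR_BGR2GRAY)
for r in range(174,192): print(r,' '.join(f'{v:3d}' for v in g[r,272:296]))
E
```

```text
((0.12779224306859405, 0.03627845129013707), 0.9573057535621855)
((0.6538572127516176, 0.29336024924328363), 1.317017952601115)
(np.float64(280.8785357737105), np.float64(315.33277870216307), 1202, (np.int64(257), np.int64(304), np.int64(301), np.int64(328))) (np.float64(280.7273489932886), np.float64(315.4572147651007), 1192, (np.int64(257), np.int64(304), np.int64(301), np.int64(328)))
174  70  70  69  72  75  77  78  78  78  79  80  81  81  81  82  81  82  82  81  81  81  78  82  97
175  77  77  78  79  81  80  81  81  81  81  81  81  81  81  81  82  81  81  81  81  81  79  81  94
176  80  80  81  81  80  81  81  82  84  89  91  92  90  85  82  81  80  81  81  80  80  79  78  88
177  81  80  81  81  81  82  86  91 101 109 116 118 112 103  94  86  82  81  81  81  81  80  78  87
178  81  81  80  80  82  90 104 113 121 122 122 123 122 122 117 105  91  83  81  81  81  79  78  88
179  81  81  80  81  85 102 121 124 120 113 108 108 112 119 124 123 111  90  81  81  81  79  77  84
180  80  80  80  82  93 115 124 120 108  87  72  71  81 104 118 125 124 100  84  81  81  80  78  81
181  80  
[... 390 characters left out ...]

185 120 116 115 115 128 131 126 112  80  68  87  89  71  73  98 119 128 126  97  82  80  80  79  77
186  96  91  87  91 113 129 130 122 103  88  92  93  88  97 116 125 129 120  94  80  80  80  80  80
187  81  80  79  82  99 125 132 128 113  96  91  91  95 110 124 131 127 107  87  80  80  80  82  88
188  78  79  80  82  91 112 127 123 106  93  87  86  92 106 122 126 115  93  81  79  80  79  84  92
189  80  79  82  91  93  94 102 106 104  95  85  84  93 101 105 106  94  83  80  79  79  79  84  91
190  84  84  87  95  95  86  92 109 117  99  85  87 100 114 106  90  82  79  77  77  76  75  78  85
191  94  95  95  98  95  84  96 112 102  85  83  86  84 100 111  99  82  76  74  71  69  71  77  87
```

The pipette hasn't shifted in the grip, the tip is centred in the bore, and it presses with about 2.9 N and almost no side force. I'll hand it in.

```bash
python3 -c "
from station import manip
print(manip.job_done())"
```

```text
the job is handed in; nothing more can be done
None
```

The loaded yellow-button pipette is held upright with its tip in the grey sequencer's priming port, pressing on the seal with about 2.9 N. The job is handed in, but `job_done()` returned no verdict.

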